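Zero the indexing head and click it to the sixth division

ROBOT

A 6-joint arm with a two-finger parallel gripper is mounted at the origin on the work surface. World frame = base frame: x ahead of the robot, y to its left, z up, the work surface at z = 0. Lengths are in m, angles in degrees, forces in N, time in s.
With the tool pointing down it reaches from about 0.375 to 0.75 m from the base axis. Payload 9 kg.
Tool frame: the origin (TCP) lies midway between the tips of the shut fingers; the grasp point (between the pads) lies arm.tcp_to_grasp behind it (arm.tcp_to_grasp is the distance from the TCP to the grasp point, in m); y points along the fingers, z is the direction in which the jaws open and shut, and the axes are right-handed (so a half turn about y gives the same grasp; the last joint's range is limited). The gripper opens to 85 mm and grips with 20 to 120 N. Pads are 22 mm wide; open, the fingers measure 114 mm over their backs; the gripper's body (76 mm by 85 mm) begins 54 mm behind the grasp point. The pads swing forward as they close: fully open they stand 13 mm farther back than shut.
Start: joints at [-89.422, 5.964, 5.575, 89.605, 0, 77.527], TCP at [0.136, -0.585, 0.231] pointing down, gripper open.
Joint ranges: [-171.21, 171.21], [-48.23, 106.86], [-62.78, 66.21], [-105.2, 120.99], [-86.42, 89.51], [-180, 180]. Speed limits (degrees/s): [127.2, 127.2, 147.25, 180, 180, 180].

INTERFACE

Orientations are given as [roll, pitch, yaw] about the fixed x, y, z axes, in that order (R = Rz(yaw) Ry(pitch) Rx(roll)).
In Python, from bench import arm gives the robot as it stands.
- The arm moves only by the tool apply_moves, never from a script. Its arguments are lists of equal length, an entry for each row: "fingers": the closure in counts, from 0 (fully open) to 255 (shut); "dp": the shift along the tool's x, y, z in cm, a list of three; "twist": the turn about the tool's y in degrees. In form: {"fingers": [fingers, ...], "dp": [[dx, dy, dz], ...], "twist": [twist, ...]}. A call has 1 to 5 rows; each row shifts and turns the commanded pose from where the row before left it, along the tool's axes as they then stand; what a row does not reach is not made up. A row lasts 1/12 s, in which the tool goes at most 41.7 mm and 7.16 degrees, less where a joint would pass 70% of its speed; a pose out of reach is approached as far as the arm can. A call is refused whole if a number of a shift passes 4.17 or a number of a turn 7.16, either way. A call with a gripper value outside its range is refused whole. The fingers move at their own pace and stop on an object; the grip force is fixed at half the most. Time passes only in rows, so rows that do not move let the fingers close. It gives the time, the measured TCP pose, the force and the opening at its end, in the units of the state.
- arm.sense(): the state, without advancing time (a new reading comes with each control period).
- arm.read_camera(name): name is "side" or "top" or "wrist"; returns the picture (420x560x3 uint8, red, green, blue); there is no depth.
- arm.camera_params(name): a dict with "camera_matrix" (3x3 intrinsics, pixels), "rvec" (rotation vector, rad) and "tvec" (3), from world to camera coordinates, as OpenCV has them. Camera axes: x right, y down, z forward; pixel columns grow to the right and rows downward; lengths in m; the calibration is good to about 2 mm. A picture is of the moment at which its call begins: read the wrist's pose just before it. camera_params takes no time and is no camera call; for the wrist camera it gives the pose at the moment of the call.
- arm.sign_off(): hands the job in, once; it reports no verdict.
The state is a dict: "time_s": time; "joints": joint angles; "joint_vel": joint speeds; "joint_efforts": joint torques, N m; "tcp_pos": TCP position; "orientation": TCP orientation; "ft_force": force on the tool from outside, world axes, zero at the start; "moment": the same for the moment, N m; "width": finger opening in m.
Only numpy, scipy, OpenCV 4.12 (cv2) and the standard library are available. Lean on these libraries where they do the work, as an engineer would, in place of code of your own. Each camera call takes 0.05 s, during which the arm holds its last target. There are 200 camera calls.

TASK

The indexing head carries a brass great wheel that must stand at its sixth division. Push the knob gently down until you feel its bottom, which frees it and, keeping it down, turn it back anticlockwise past the zero click until it bears against its zero stop for a moment; then, pushing down again, turn it clockwise exactly six clicks without running past the sixth, and let it spring fully up so that it locks there. Never force the knob hard against its bottom, its zero stop or its lock, and leave the cup, the jar and the gauge where they stand.

Things in the scene. Friction and masses are not known exactly. Their poses are not given: they have to be found in the camera images.
- head: Indexing head, fixed: grey block 130 x 130 mm on a foot plate 150 x 170 mm; block top 44 mm above this origin, which lies under the knob's vertical axis, z up, 0 to 6 mm above the bench (packed up differently each time). Ten steel studs 20 degrees apart round the knob mark the divisions: zero is the longer bar on the head's own -x side; first to ninth follow clockwise seen from above.
- knob: Sprung knob carrier; moves up and down, does not turn. Origin on the knob's axis at the underside of the great wheel, 61 mm above the head's origin when up. It starts down at 4 N, plus 0.4 N per mm, to a firm bottom 3.3 to 15.3 mm down (5.3 to 10 N), different each time and unseen; only in the last 1.8 mm can it be turned. 13 N rests it there; go slowly. Let go, it springs up and locks.
- dial (a joint): Turn of wing, skirt and great wheel, rad, growing clockwise seen from above. 0 is the zero division; click-stops lie 0.349 rad (20 degrees) apart, the sixth at 2.094. The zero stop is met 0.09 rad beyond zero (at -0.09), against the click's spring, so let go it returns to 0. At the start it rests in the first, second or third division. Resistance peaks at about 0.17 N m between clicks.
- collar: Dark ring under the great wheel on the head's top, with the inner bottom, lock and zero stop (18 mm from the axis) that the knob bears on; these take 24 N at most. Pinched with about 14 N on each side and pressed, the wing follows the fingers with a lag of up to 0.15 rad at a click; near the stop turn in small steps: some 0.1 rad too far is already too hard.
- grip (a point): Middle of the dark wing to pinch (50 mm long, 12 thick, 28 high), on the axis. The wing stands on a flat steel skirt disc (68 mm across) that fingertips can press; skirt top 14 mm below this point, 70 mm above the head's origin when up. Under it the great wheel, 84 mm across. x along the wing, y across it; at joint value 0 the axes are the head's, at q turned by -q about z.
- pointer (a point): Tip of the pointer nose, a small dark bar in line with the wing (on the grip's -x side), 50 mm from the knob's axis, over the studs' inner ends; shows the division.
- cup_mid (a point): Chipped white porcelain cup of steel collets, 74 mm across, 62 mm high, standing loose; this point is half-way up on its axis. To be left alone.
- jar_mid (a point): Squat amber glass jar with a brass lid, 72 mm across, 68 mm high, standing loose; this point is half-way up on its axis. To be left alone.
- gauge_mid (a point): Nickel-plated arbor gauge, 110 x 36 mm, 62 mm high, standing loose; this point is half-way up over the middle of its foot. To be left alone.
There are look-alikes about, which are no part of the job. What is shaped like the head but purple or red is not meant.

How it is judged (in metres and radians):
On the way:
1. the dial has been turned back on to its zero stop (value of joint dial below -0.055 rad), for 0.2 s.
At the end, for the whole second after the job is handed in: The dial rests in the sixth division (joint value 2.094, within 0.09 rad), still, and the knob is fully up again (within 1 mm) (value of joint dial between 2 and 2.19 rad and z of knob in the frame of head above 0.06 m and not (velocity of joint dial above 0.1 rad/s) and velocity of joint dial above -0.1 rad/s); the robot touches nothing.
It fails at once if the knob is forced against its bottom, zero stop or lock with more than 24 N (contact force between knob and collar above 24 N).
It fails at once if the dial runs past the sixth division (half-way to the seventh) (value of joint dial above 2.27 rad).
It fails at once if the cup, jar or gauge is shifted by more than 15 mm (distance of any of cup_mid, jar_mid, gauge_mid from where it was at the start of the episode above 0.015 m).
It also fails if it takes over 72 s, if anything falls off the work surface, if the arm or the gripper's body presses on something with over 40 N, if the wrist force passes 120 N, or if a joint passes its speed limit or range.

## Working session

There is one attempt and no reset: what is moved stays moved. The work goes in short steps, Python scripts to look and compute and a tool call to move; the robot and the scene stay as the last step left them, time stands still between calls to the robot, and variables do not carry over. Pictures are saved under pics/ and viewed, about 8 in all and at most 12, crops included, and the job is handed in when it is done.

Besides the shell and the picture viewer there is one more tool, called as name(argument=value, ...), one argument or row to a line, values as JSON. apply_moves: Moves the arm, as the interface text tells. Its arguments: {"type":"object","properties":{"fingers":{"type":"array"},"dp":{"type":"array"},"twist":{"type":"array"}},"required":["fingers","dp","twist"]}

```bash
mkdir -p pics; ls; python3 - <<'E'
from bench import arm
import cv2
print(arm.sense(), arm.tcp_to_grasp)
for n in("top","side"):
    cv2.imwrite(f"pics/{n}0.png",arm.read_camera(n)[:,:,::-1]); print(arm.camera_params(n))
E
```

```text
pics
{'time_s': 0.0, 'joints': array([-8.94208518e+01,  5.99932888e+00,  5.52546513e+00,  8.96042970e+01,
        2.06903942e-04,  7.75288631e+01]), 'joint_vel': array([ 0.04506974, -0.08144017, -0.0677284 ,  0.06217203,  0.04336542,
       -0.08240804]), 'joint_efforts': array([-3.04986657e-03, -5.56922472e+01,  5.03660059e+01,  1.62691990e-02,
       -3.83474280e-04, -1.67250160e-06]), 'tcp_pos': array([ 0.1355125 , -0.58414654,  0.23049975]), 'orientation': array([-9.00762719e+01,  1.70806630e-02, -1.66949726e+02]), 'ft_force': array([-0.11749044, -0.30705655, -0.03165455]), 'moment': array([ 0.01031332,  0.04281143, -0.03936443]), 'width': 0.08521282974601144} 0.0187
{'camera_matrix': array([[511.76894852,   0.        , 273.90410781],
       [  0.        , 511.76894852, 217.54448139],
       [  0.        ,   0.        ,   1.        ]]), 'rvec': array([ 2.16102146, -2.22162371,  0.04329418]), 'tvec': array([-0.03799445,  0.58200056,  1.38770466])}
{'camera_matrix': array([[404.42404392,   0.        , 279.71645791],
       [  0.        , 404.42404392, 206.55037724],
       [  0.        ,   0.        ,   1.        ]]), 'rvec': array([ 0.39410058, -2.71511749,  1.26409377]), 'tvec': array([0.54511567, 0.20095291, 0.79484595])}
```

View pics/top0.png

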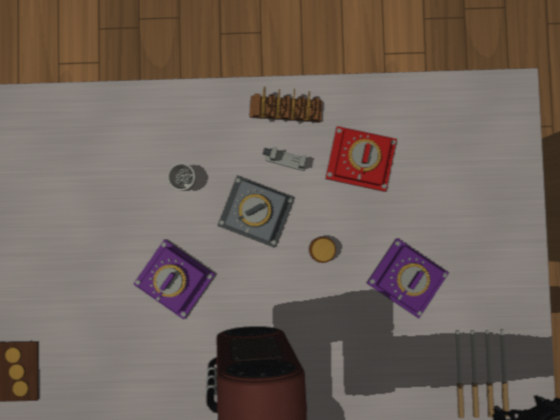

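View pics/side0.png

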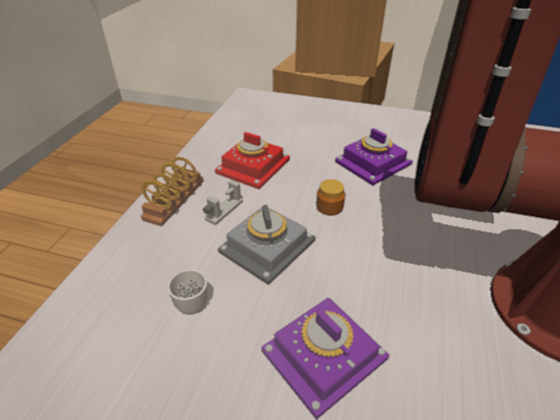

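Candidates in the top view are grey (255,210), red (365,155) and purple (170,280) and (412,280). I choose the grey one, since the others are decoys by colour. The cup is at (182,177), the gauge at (288,158) and the jar at (322,249). Next is a close crop.

```bash
cat > h.py <<'E'
import numpy as np, cv2
from bench import arm
def ray(n,uv,P=None):
    P=P or arm.camera_params(n);R=cv2.Rodrigues(P["rvec"])[0];t=P["tvec"]
    d=R.T@np.linalg.inv(P["camera_matrix"])@np.array([*uv,1.]); return -R.T@t,d
def atz(n,uv,z,P=None):
    o,d=ray(n,uv,P); return o+d*(z-o[2])/d[2]
def proj(n,X,P=None):
    P=P or arm.camera_params(n); return cv2.projectPoints(np.array(X,float).reshape(-1,3),P["rvec"],P["tvec"],P["camera_matrix"],None)[0].reshape(-1,2)
E
python3 - <<'E'
from h import *
a=cv2.imread("pics/top0.png")[165:255,205:305]; b=cv2.imread("pics/side0.png")[190:290,210:320]
a=cv2.resize(a,None,fx=5,fy=5,interpolation=2); cv2.imwrite("pics/c_top.png",a)
b=cv2.resize(b,None,fx=5,fy=5,interpolation=2);cv2.imwrite("pics/c_side.png",b)
o=np.zeros((500,400,3),np.uint8)
c=np.zeros((500,800,3),np.uint8); A=cv2.resize(a,(400,360)); B=cv2.resize(b,(400,364)); c[:360,:400]=A; c[:364,400:]=B
cv2.imwrite("pics/c.png",c[:370])
print(atz("top",(254.5,210.5),.073),[atz("top",p,.05) for p in((182,177),(322,249),(288,158))])
E
```

```text
[ 0.59775097 -0.004169    0.073     ] [array([0.69477775, 0.18926446, 0.05      ]), array([ 0.49168876, -0.1799257 ,  0.05      ]), array([ 0.73782713, -0.0966034 ,  0.05      ])]
```

View pics/c.png

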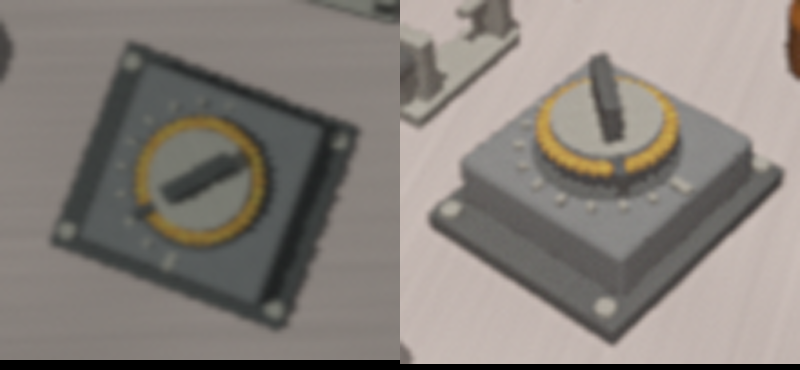

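The zero bar is at crop (169,260). The next stud is at (148,246), and the pointer at (143,212) covers the second. Studs 3 to 9 follow up to (229,107), so the dial starts in division 2. Next I plan the approach.

```bash
cat >> h.py <<'E'
def state():
    s=arm.sense(); return s["tcp_pos"],s["orientation"][2],s
def plan(target,yaw,n):
    p,y,s=state(); p=p.copy(); dy=(yaw-y+180)%360-180; tw=round(-dy/n,1); out=[]
    for i in range(n):
        w=(np.array(target)-p)/(n-i); c,sn=np.cos(np.radians(y)),np.sin(np.radians(y))
        l=np.round(np.array([c*w[0]+sn*w[1],-w[2],-sn*w[0]+c*w[1]])*100,2)
        p+=np.array([c*l[0]-sn*l[2],sn*l[0]+c*l[2],-l[1]])/100; y-=tw; out.append([float(v) for v in l])
    for i in range(0,n,5): print(out[i:i+5])
    print("twist",tw,p,y)
E
python3 - <<'E'
from h import *
# rough head corners from crop
f=lambda u,v:(205+u/4,165+v/4)
C=[atz("top",f(*q),.010) for q in((128,42),(357,128),(286,328),(52,242))]
print(np.round(C,4),np.mean(C,0))
e=C[1]-C[0];g=C[2]-C[1];print(np.linalg.norm(e),np.linalg.norm(g),np.degrees(np.arctan2(e[1],e[0])),np.degrees(np.arctan2(g[1],g[0])))
c=atz("top",f(200,180),.066);z=atz("top",f(169,260),.050);p=atz("top",f(143,212),.066)
print(c,np.degrees(np.arctan2(*(z-c)[1::-1])),np.degrees(np.arctan2(*(p-c)[1::-1])))
plan((.598,-.004,.22),-59,25)
E
```

```text
[[ 0.6999  0.0446  0.01  ]
 [ 0.6359 -0.1115  0.01  ]
 [ 0.5    -0.0589  0.01  ]
 [ 0.5633  0.1002  0.01  ]] [ 0.59980227 -0.00642199  0.01      ]
0.16878198814511272 0.1457997002013963 -112.28197286234797 158.84421541061323
[ 0.5994878  -0.00519504  0.066     ] 156.2697698349098 117.77255717215151
[[-2.33, 0.04, -1.84], [-2.46, 0.04, -1.66], [-2.58, 0.04, -1.48], [-2.68, 0.04, -1.28], [-2.77, 0.04, -1.07]]
[[-2.84, 0.04, -0.86], [-2.9, 0.04, -0.65], [-2.94, 0.04, -0.43], [-2.96, 0.04, -0.21], [-2.97, 0.04, 0.02]]
[[-2.96, 0.04, 0.24], [-2.93, 0.04, 0.46], [-2.89, 0.04, 0.68], [-2.83, 0.04, 0.89], [-2.75, 0.05, 1.1]]
[[-2.66, 0.04, 1.3], [-2.56, 0.05, 1.5], [-2.44, 0.04, 1.69], [-2.31, 0.05, 1.87], [-2.16, 0.04, 2.03]]
[[-2.0, 0.05, 2.19], [-1.83, 0.04, 2.34], [-1.65, 0.05, 2.47], [-1.46, 0.04, 2.58], [-1.26, 0.05, 2.68]]
twist -4.3 [ 0.59800807 -0.00405108  0.21998696] -59.45359304216663
```

apply_moves(
  fingers=[0,0,0,0,0],
  dp=[
    [-2.33,0.04,-1.84],
    [-2.46,0.04,-1.66],
    [-2.58,0.04,-1.48],
    [-2.68,0.04,-1.28],
    [-2.77,0.04,-1.07],
  ],
  twist=[-4.3,-4.3,-4.3,-4.3,-4.3],
)

```text
time_s: 0.52
tcp_pos: [0.2287, -0.4671, 0.2288]
orientation: [-90.0, 0.0, -145.3]
ft_force: [0.5, -0.1, -0.4]
width: 0.0857
```

apply_moves(
  fingers=[0,0,0,0,0],
  dp=[
    [-2.84,0.04,-0.86],
    [-2.9,0.04,-0.65],
    [-2.94,0.04,-0.43],
    [-2.96,0.04,-0.21],
    [-2.97,0.04,0.02],
  ],
  twist=[-4.3,-4.3,-4.3,-4.3,-4.3],
)

```text
time_s: 0.93
tcp_pos: [0.3212, -0.3509, 0.227]
orientation: [-90.0, 0.0, -123.7]
ft_force: [0.9, -0.1, 0.1]
width: 0.0849
```

apply_moves(
  fingers=[0,0,0,0,0],
  dp=[
    [-2.96,0.04,0.24],
    [-2.93,0.04,0.46],
    [-2.89,0.04,0.68],
    [-2.83,0.04,0.89],
    [-2.75,0.05,1.1],
  ],
  twist=[-4.3,-4.3,-4.3,-4.3,-4.3],
)

```text
time_s: 1.35
tcp_pos: [0.4137, -0.2349, 0.225]
orientation: [-90.0, 0.0, -102.2]
ft_force: [0.6, -0.7, -0.4]
width: 0.0853
```

apply_moves(
  fingers=[0,0,0,0,0],
  dp=[
    [-2.66,0.04,1.3],
    [-2.56,0.05,1.5],
    [-2.44,0.04,1.69],
    [-2.31,0.05,1.87],
    [-2.16,0.04,2.03],
  ],
  twist=[-4.3,-4.3,-4.3,-4.3,-4.3],
)

```text
time_s: 1.77
tcp_pos: [0.5061, -0.1188, 0.2227]
orientation: [-90.0, 0.0, -80.7]
ft_force: [0.1, -1.1, 0.7]
width: 0.0854
```

apply_moves(
  fingers=[0,0,0,0,0],
  dp=[
    [-2.0,0.05,2.19],
    [-1.83,0.04,2.34],
    [-1.65,0.05,2.47],
    [-1.46,0.04,2.58],
    [-1.26,0.05,2.68],
  ],
  twist=[-4.3,-4.3,-4.3,-4.3,-4.3],
)

```text
time_s: 2.18
tcp_pos: [0.5986, -0.0029, 0.2202]
orientation: [-90.0, 0.0, -59.2]
ft_force: [0.7, -0.1, -0.6]
width: 0.0853
```

apply_moves(
  fingers=[0],
  dp=[
    [0,0,0],
  ],
  twist=[0],
)

```text
time_s: 2.27
tcp_pos: [0.5995, -0.0006, 0.2194]
orientation: [-90.0, 0.1, -59.0]
ft_force: [0.1, -0.9, -0.1]
width: 0.0857
```

```bash
python3 - <<'E'
from h import *
import json
P=arm.camera_params("wrist"); im=arm.read_camera("wrist")
s=arm.sense(); print({k:np.round(s[k],4) for k in("tcp_pos","orientation","ft_force","joints")})
np.savez("w1.npz",**P); cv2.imwrite("pics/w1.png",im[:,:,::-1])
E
```

```text
{'tcp_pos': array([ 0.5985, -0.0023,  0.2196]), 'orientation': array([-9.00593e+01,  7.08000e-02, -5.92309e+01]), 'ft_force': array([-0.034 , -0.9227, -0.1442]), 'joints': array([-1.27290e+01,  5.68810e+00,  4.05780e+00,  8.84615e+01,
        1.06000e-02,  4.65019e+01])}
```

View pics/w1.png

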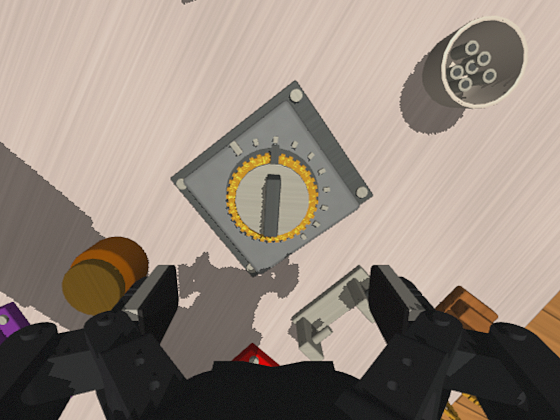

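```bash
python3 - <<'E'
from h import *
P=dict(np.load("w1.npz"))
im=cv2.imread("pics/w1.png")
hsv=cv2.cvtColor(im,cv2.COLOR_BGR2HSV); m=cv2.inRange(hsv,(18,110,90),(32,255,255)); m[:130]=0;m[260:]=0;m[:,:200]=0;m[:,340:]=0
pts=np.argwhere(m)[:,::-1].astype(np.int32); el=cv2.fitEllipse(cv2.convexHull(pts));print("wrist",el)
t=cv2.imread("pics/top0.png");hsv=cv2.cvtColor(t,cv2.COLOR_BGR2HSV); m=cv2.inRange(hsv,(15,110,60),(32,255,255));m2=0*m;m2[180:240,220:290]=m[180:240,220:290]
e2=cv2.fitEllipse(cv2.convexHull(np.argwhere(m2)[:,::-1].astype(np.int32)));print("top",e2)
for z in(.064,.067,.070): print(z,atz("wrist",el[0],z,P),atz("top",e2[0],z))
s=[atz("wrist",q,.012,P) for q in((296,96),(363,192),(252,268),(181,183))]
print(np.mean(s,0));
for i in range(4):
    d=s[(i+1)%4]-s[i];print(np.linalg.norm(d),np.degrees(np.arctan2(d[1],d[0])))
c=atz("wrist",el[0],.067,P)
for q,z in(((236,149),.048),((275,155),.064)):
    d=atz("wrist",q,z,P)-c;print(np.linalg.norm(d),np.degrees(np.arctan2(d[1],d[0])))
cv2.imwrite("pics/w1c.png",cv2.resize(im[130:260,210:340],None,fx=4,fy=4,interpolation=2))
E
```

```text
wrist ((271.7509765625, 197.11961364746094), (89.64228057861328, 92.10475158691406), 86.65721130371094)
top ((254.83001708984375, 209.71859741210938), (31.664960861206055, 32.07952117919922), 74.14441680908203)
0.064 [ 0.59884413 -0.00087079  0.064     ] [ 0.60037676 -0.00467276  0.064     ]
0.067 [ 5.98490073e-01 -2.59261136e-04  6.70000000e-02] [ 0.60017874 -0.00481135  0.067     ]
0.07 [5.98136015e-01 3.52272592e-04 7.00000000e-02] [ 0.59998072 -0.00494994  0.07      ]
[ 0.60018721 -0.00217607  0.012     ]
0.12646423202555915 -21.747620239910617
0.15559597949400183 -112.49786628157638
0.1280414230358417 157.74568313429472
0.15449248992312387 66.91360745867978
0.058313128639662815 159.68378728496683
0.03921340378577193 116.61157271353007
```

View pics/w1c.png

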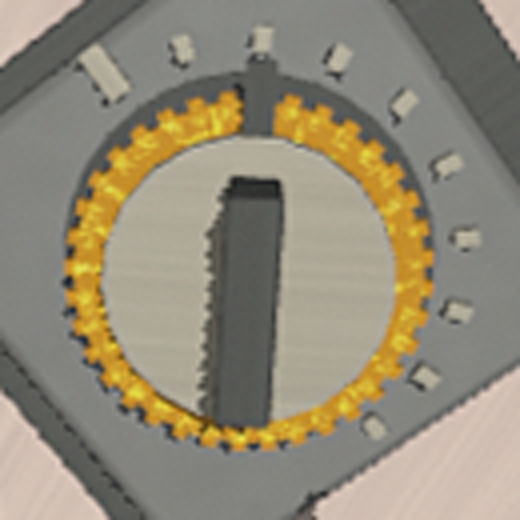

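Pointer is on stud 2, with the zero bar at crop (105,72), stud 1 at (181,50) and stud 2 at (262,40). I'll go lower and re-measure, because the two cameras disagree by about 4 mm.

apply_moves(
  fingers=[0,0,0,0,0],
  dp=[
    [0,1.6,0],
    [0,1.6,0],
    [0,1.6,0],
    [0,1.2,0],
    [0,0.8,0],
  ],
  twist=[0.7,0.7,0.7,0.7,0.4],
)

```text
time_s: 2.73
tcp_pos: [0.597, -0.0048, 0.151]
orientation: [-90.1, 0.1, -62.8]
ft_force: [0.1, -0.1, -0.1]
width: 0.0854
```

apply_moves(
  fingers=[0,0],
  dp=[
    [0,0,0],
    [0,0,0],
  ],
  twist=[0,0],
)

```text
time_s: 2.9
tcp_pos: [0.5978, -0.0046, 0.1528]
orientation: [-90.0, 0.0, -62.7]
ft_force: [0.3, 0.1, 1.0]
width: 0.0851
```

```bash
cat >> h.py <<'E'
def look(n=4):
    Ps=[];T=[];Y=[]
    for i in range(n):
        Ps.append(arm.camera_params("wrist")); s=arm.sense(); T.append(s["tcp_pos"]);Y.append(s["orientation"]); im=arm.read_camera("wrist")[:,:,::-1].copy()
    P={k:np.mean([q[k] for q in Ps],0) for k in Ps[0]}; return im,P,np.mean(T,0),np.mean(Y,0),np.std(T,0)
E
python3 - <<'E'
from h import *
im,P,T,Y,sd=look(6); np.savez("w2.npz",**P); cv2.imwrite("pics/w2.png",im)
print(T,Y,sd,arm.sense()["ft_force"])
print("tcp proj",proj("wrist",[T],P), proj("wrist",[[.5993,-.0025,.073]],P))
hsv=cv2.cvtColor(im,cv2.COLOR_BGR2HSV); m=cv2.inRange(hsv,(18,110,90),(32,255,255)); m[300:]=0;m[:,:190]=0;m[:,370:]=0
el=cv2.fitEllipse(cv2.convexHull(np.argwhere(m)[:,::-1].astype(np.int32)));print(el)
for z in(.062,.067,.072): print(z,atz("wrist",el[0],z,P))
E
```

```text
[ 0.59832939 -0.0045691   0.15356007] [-8.99545331e+01 -4.64452946e-02 -6.26545336e+01] [2.82945957e-04 6.55619595e-05 3.67962740e-04] [ 0.35927975 -0.73691025  0.00223944]
tcp proj [[272.17738291 270.3749289 ]] [[274.86935824 218.80321078]]
((275.2595520019531, 213.0834503173828), (112.87107849121094, 116.96878051757812), 89.77284240722656)
0.062 [ 0.59910077 -0.00132641  0.062     ]
0.067 [ 5.98396516e-01 -5.26299242e-05  6.70000000e-02]
0.072 [0.59769226 0.00122115 0.072     ]
```

View pics/w2.png

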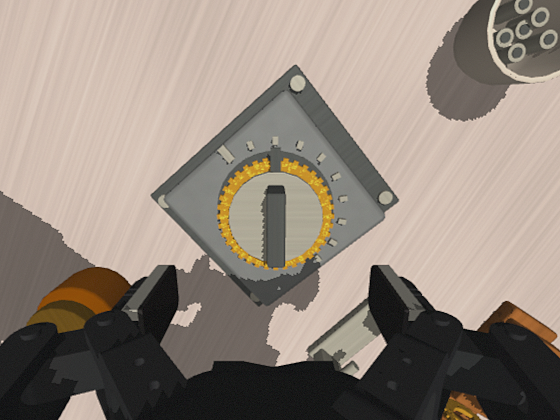

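```bash
python3 - <<'E'
from h import *
from scipy.optimize import least_squares
t=cv2.imread("pics/side0.png");hsv=cv2.cvtColor(t,cv2.COLOR_BGR2HSV); m=cv2.inRange(hsv,(13,90,60),(35,255,255));m2=0*m;m2[200:250,240:300]=m[200:250,240:300]
e=cv2.fitEllipse(cv2.convexHull(np.argwhere(m2)[:,::-1].astype(np.int32)));print(e)
obs=[("top",None,(254.6,209.9)),("side",None,e[0]),("wrist",dict(np.load("w1.npz")),(272,197.3)),("wrist",dict(np.load("w2.npz")),(275.3,211.5))]
f=lambda X,o:np.concatenate([(proj(n,[X],P)[0]-q)/ (511 if n=="top" else 404)*(1.35 if n=="top" else .85 if n=="side" else .35) for n,P,q in o])*1000
for o in(obs,obs[:2],obs[1:]):
    r=least_squares(f,[.599,-.002,.067],args=(o,));print(r.x,np.round(r.fun,1))
for n,P,q in obs:
  print(n,[np.round(atz(n,q,z,P),4) for z in(.064,.07)])
E
```

```text
((266.509521484375, 224.49395751953125), (27.095870971679688, 39.313865661621094), 89.13611602783203)
[ 0.59911604 -0.00167953  0.06450781] [-2.4  0.8  0.1  1.5 -0.4  0.7 -0.2  2.5]
[ 0.59993324 -0.00405437  0.0642641 ] [-0. -0.  0.  0.]
[0.59802978 0.00100627 0.06909039] [ 0.2  0.1  0.  -0.9  0.2  0.8]
top [array([ 0.5999, -0.0041,  0.064 ]), array([ 0.5995, -0.0043,  0.07  ])]
side [array([ 0.6001, -0.0043,  0.064 ]), array([0.5979, 0.0019, 0.07  ])]
wrist [array([ 0.5991, -0.0009,  0.064 ]), array([5.984e-01, 3.000e-04, 7.000e-02])]
wrist [array([5.983e-01, 3.000e-04, 6.400e-02]), array([0.5974, 0.0018, 0.07  ])]
```

```bash
python3 - <<'E'
from h import *
P=dict(np.load("w2.npz")); T=np.array([.59833,-.00457,.15356]); y=np.radians(-62.65)
x=np.array([np.cos(y),np.sin(y),0]); z=np.array([-np.sin(y),np.cos(y),0]); u=np.array([0,0,1.])
im=cv2.imread("pics/w2.png")
im=cv2.resize(im,None,fx=2,fy=2,interpolation=2)
for h in(.013,.035):
  for sz in(-.0425,.0425):
    for sx in(-.011,.011):
      q=proj("wrist",[T+u*h+z*sz+x*sx],P)[0]; print(h,sz,sx,np.round(q,1)); cv2.circle(im,tuple(int(2*v) for v in q),4,(0,0,255) if h<.02 else (0,255,0),1)
cv2.imwrite("pics/w2f.png",im[480:700,180:920])
E
```

```text
0.013 -0.0425 -0.011 [175.7 260.9]
0.013 -0.0425 0.011 [179.6 304.9]
0.013 0.0425 -0.011 [368.5 260.9]
0.013 0.0425 0.011 [364.6 304.9]
0.035 -0.0425 -0.011 [158.7 285.6]
0.035 -0.0425 0.011 [164.1 335.8]
0.035 0.0425 -0.011 [385.3 285.7]
0.035 0.0425 0.011 [379.9 335.8]
```

View pics/w2f.png

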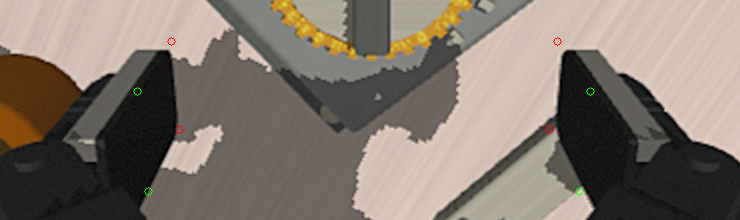

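apply_moves(
  fingers=[0,0,0,0,0],
  dp=[
    [-0.33,1.2,0.21],
    [0,1.8,0],
    [0,1.8,0],
    [0,1.5,0],
    [0,1.0,0],
  ],
  twist=[0,0,0,0,0],
)

```text
time_s: 3.62
tcp_pos: [0.5973, 0.0001, 0.0771]
orientation: [-90.1, 0.1, -62.6]
ft_force: [-0.4, -0.1, -0.4]
width: 0.0851
```

apply_moves(
  fingers=[0,0],
  dp=[
    [0,0,0],
    [0,0,0],
  ],
  twist=[0,0],
)

```text
time_s: 3.78
tcp_pos: [0.598, -0.0002, 0.0792]
orientation: [-90.0, 0.0, -62.6]
ft_force: [-0.1, -0.2, 0.1]
width: 0.0857
```

```bash
python3 - <<'E'
from h import *
im,P,T,Y,sd=look(3); np.savez("w3.npz",**P); cv2.imwrite("pics/w3.png",im)
print(T,Y,arm.sense()["ft_force"])
print(proj("wrist",[T,T+[0,0,.013]],P),proj("wrist",[[.5987,-.0007,.073],[.5987,-.0007,.101]],P))
E
```

```text
[ 5.98501036e-01 -3.80469527e-04  8.00356097e-02] [-8.99884641e+01 -1.62410763e-02 -6.26435891e+01] [ 0.07654129 -0.44600178  0.35236069]
[[272.1429953  270.38827755]
 [272.07125601 283.37459206]] [[272.23595867 264.8573088 ]
 [272.09114318 293.28094324]]
```

View pics/w3.png

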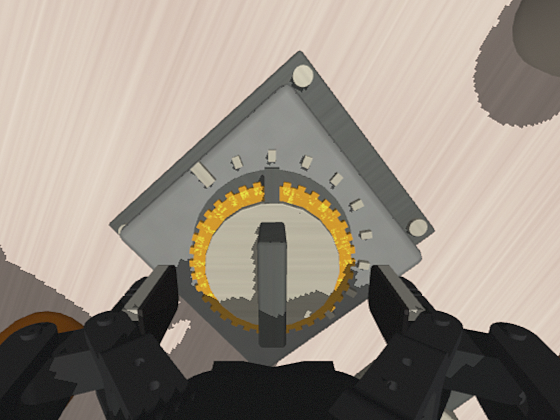

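Skirt centre is at about (272,267) and wing top centre at (273,292), against predictions of (272,265) and (272,293). That is within about 1 mm. I'll close the fingers.

apply_moves(
  fingers=[150,180,220,255,255],
  dp=[
    [0,0,0],
    [0,0,0],
    [0,0,0],
    [0,0,0],
    [0,0,0],
  ],
  twist=[0,0,0,0,0],
)

```text
time_s: 4.35
tcp_pos: [0.5984, -0.0005, 0.0798]
orientation: [-90.0, -0.0, -62.7]
ft_force: [-0.3, -0.1, -0.7]
width: 0.0257
```

apply_moves(
  fingers=[255,255,255,255,255],
  dp=[
    [0,0,0],
    [0,0,0],
    [0,0,0],
    [0,0,0],
    [0,0,0],
  ],
  twist=[0,0,0,0,0],
)

```text
time_s: 4.77
tcp_pos: [0.5984, -0.0004, 0.0799]
orientation: [-90.0, -0.0, -62.6]
ft_force: [-0.3, 1.3, 3.3]
width: 0.0109
```

apply_moves(
  fingers=[255,255,255],
  dp=[
    [0,0.03,0],
    [0,0.03,0],
    [0,0,0],
  ],
  twist=[0,0,0],
)

```text
time_s: 5.02
tcp_pos: [0.5984, -0.0004, 0.0792]
orientation: [-90.0, -0.0, -62.6]
ft_force: [-0.6, 1.0, 3.7]
width: 0.0108
```

```bash
cat > s.py <<'E'
from h import *
s=arm.sense();print({k:np.round(s[k],4) for k in("time_s","tcp_pos","orientation","ft_force","moment","width")})
E
python3 s.py
```

```text
{'time_s': np.float64(5.0167), 'tcp_pos': array([ 5.984e-01, -4.000e-04,  7.920e-02]), 'orientation': array([-8.99900e+01, -1.32000e-02, -6.26449e+01]), 'ft_force': array([-0.6385,  0.997 ,  3.6972]), 'moment': array([0.1436, 0.1923, 0.0316]), 'width': np.float64(0.0108)}
```

apply_moves(
  fingers=[255,255,255,255],
  dp=[
    [0,0.05,0],
    [0,0.05,0],
    [0,0.05,0],
    [0,0,0],
  ],
  twist=[0,0,0,0],
)

```text
time_s: 5.35
tcp_pos: [0.5984, -0.0004, 0.0775]
orientation: [-90.0, -0.0, -62.6]
ft_force: [-0.4, 1.0, 4.6]
width: 0.0106
```

apply_moves(
  fingers=[255,255,255,255],
  dp=[
    [0,0.05,0],
    [0,0.05,0],
    [0,0.0,0],
    [0,0,0],
  ],
  twist=[0,0,0,0],
)

```text
time_s: 5.68
tcp_pos: [0.5984, -0.0005, 0.0766]
orientation: [-90.0, -0.0, -62.6]
ft_force: [-0.0, 1.6, 4.6]
width: 0.0106
```

apply_moves(
  fingers=[255,255,255,255,255],
  dp=[
    [0,0.03,0],
    [0,0.03,0],
    [0,0.03,0],
    [0,0.03,0],
    [0,0,0],
  ],
  twist=[0,0,0,0,0],
)

```text
time_s: 6.1
tcp_pos: [0.5984, -0.0004, 0.0755]
orientation: [-90.0, -0.0, -62.6]
ft_force: [-0.6, 1.9, 4.9]
width: 0.0108
```

apply_moves(
  fingers=[255,255,255,255,255],
  dp=[
    [0,0.03,0],
    [0,0.03,0],
    [0,0.03,0],
    [0,0.03,0],
    [0,0,0],
  ],
  twist=[0,0,0,0,0],
)

```text
time_s: 6.52
tcp_pos: [0.5984, -0.0005, 0.0743]
orientation: [-90.0, -0.0, -62.6]
ft_force: [-0.7, -0.2, 5.3]
width: 0.0105
```

apply_moves(
  fingers=[255,255,255,255,255],
  dp=[
    [0,0.03,0],
    [0,0.03,0],
    [0,0.03,0],
    [0,0.03,0],
    [0,0,0],
  ],
  twist=[0,0,0,0,0],
)

```text
time_s: 6.93
tcp_pos: [0.5984, -0.0004, 0.0731]
orientation: [-90.0, -0.0, -62.6]
ft_force: [-0.7, 0.5, 5.8]
width: 0.0105
```

apply_moves(
  fingers=[255,255,255,255,255],
  dp=[
    [0,0.03,0],
    [0,0.03,0],
    [0,0.03,0],
    [0,0.03,0],
    [0,0,0],
  ],
  twist=[0,0,0,0,0],
)

```text
time_s: 7.35
tcp_pos: [0.5984, -0.0004, 0.0719]
orientation: [-90.0, -0.0, -62.6]
ft_force: [-0.6, -0.1, 5.7]
width: 0.0112
```

apply_moves(
  fingers=[255,255,255,255,255],
  dp=[
    [0,0.03,0],
    [0,0.03,0],
    [0,0.03,0],
    [0,0.03,0],
    [0,0,0],
  ],
  twist=[0,0,0,0,0],
)

```text
time_s: 7.77
tcp_pos: [0.5985, -0.0004, 0.0718]
orientation: [-90.0, -0.0, -62.6]
ft_force: [-4.6, 1.7, 14.0]
width: 0.0108
```

Bottom found at 14 N. Now I turn back anticlockwise.

apply_moves(
  fingers=[255,255,255,255,255],
  dp=[
    [0,0,0],
    [0,0,0],
    [0,0,0],
    [0,0,0],
    [0,0,0],
  ],
  twist=[-2,-2,-2,-2,-2],
)

```text
time_s: 8.18
tcp_pos: [0.5983, -0.0006, 0.0718]
orientation: [-90.0, -0.0, -52.6]
ft_force: [-6.4, -0.4, 15.8]
width: 0.011
```

```bash
python3 s.py
```

```text
{'time_s': np.float64(8.1833), 'tcp_pos': array([ 0.5983, -0.0006,  0.0718]), 'orientation': array([-9.00114e+01, -3.77000e-02, -5.25553e+01]), 'ft_force': array([-6.3899, -0.3688, 15.8434]), 'moment': array([ 0.1177,  1.291 , -0.0088]), 'width': np.float64(0.011)}
```

apply_moves(
  fingers=[255,255,255,255,255],
  dp=[
    [-0.02,-0.01,-0.02],
    [-0.02,-0.01,-0.02],
    [0,0,0],
    [0,0,0],
    [0,0,0],
  ],
  twist=[-2,-2,-2,-2,-2],
)

```text
time_s: 8.6
tcp_pos: [0.598, -0.0008, 0.0718]
orientation: [-90.0, -0.1, -42.6]
ft_force: [-3.7, -1.9, 13.2]
width: 0.0106
```

```bash
python3 s.py
```

```text
{'time_s': np.float64(8.6), 'tcp_pos': array([ 0.598 , -0.0008,  0.0718]), 'orientation': array([-9.00151e+01, -6.91000e-02, -4.25585e+01]), 'ft_force': array([-3.6891, -1.9147, 13.1953]), 'moment': array([-0.1234,  0.8171, -0.0217]), 'width': np.float64(0.0106)}
```

apply_moves(
  fingers=[255,255,255,255,255],
  dp=[
    [-0.02,0,-0.01],
    [0,0,0],
    [0,0,0],
    [0,0,0],
    [0,0,0],
  ],
  twist=[-2,-2,-2,-2,-2],
)

```text
time_s: 9.02
tcp_pos: [0.5978, -0.001, 0.0718]
orientation: [-90.1, -0.1, -32.6]
ft_force: [-3.6, -2.7, 12.6]
width: 0.0106
```

```bash
python3 s.py
```

```text
{'time_s': np.float64(9.0167), 'tcp_pos': array([ 0.5978, -0.001 ,  0.0718]), 'orientation': array([-9.00511e+01, -8.16000e-02, -3.25772e+01]), 'ft_force': array([-3.6451, -2.6554, 12.6336]), 'moment': array([-0.3881,  0.7972, -0.0454]), 'width': np.float64(0.0106)}
```

apply_moves(
  fingers=[255,255,255,255,255],
  dp=[
    [-0.01,0,-0.05],
    [0,0,0],
    [0,0,0],
    [0,0,0],
    [0,0,0],
  ],
  twist=[-2,-2,-2,-2,-2],
)

```text
time_s: 9.43
tcp_pos: [0.5977, -0.0012, 0.0718]
orientation: [-90.0, -0.1, -22.6]
ft_force: [-2.0, -0.1, 8.8]
width: 0.0109
```

```bash
python3 s.py
```

```text
{'time_s': np.float64(9.4333), 'tcp_pos': array([ 0.5977, -0.0012,  0.0718]), 'orientation': array([-9.00416e+01, -8.81000e-02, -2.25641e+01]), 'ft_force': array([-1.9612, -0.0543,  8.7919]), 'moment': array([-0.1031,  0.4761, -0.0459]), 'width': np.float64(0.0109)}
```

apply_moves(
  fingers=[255,255,255,255,255],
  dp=[
    [0,0.04,0],
    [0,0,0],
    [0,0,0],
    [0,0,0],
    [0,0,0],
  ],
  twist=[-1,-1,-1,0,0],
)

```text
time_s: 9.85
tcp_pos: [0.5977, -0.0013, 0.0718]
orientation: [-90.1, -0.1, -19.7]
ft_force: [-4.6, -0.6, 15.0]
width: 0.0109
```

```bash
python3 s.py
```

```text
{'time_s': np.float64(9.85), 'tcp_pos': array([ 0.5977, -0.0013,  0.0718]), 'orientation': array([-90.0535,  -0.0944, -19.6746]), 'ft_force': array([-4.6087, -0.586 , 14.9931]), 'moment': array([-0.2258,  0.8948, -0.0813]), 'width': np.float64(0.0109)}
```

apply_moves(
  fingers=[255,255,255,255],
  dp=[
    [0,0,0],
    [0,0,0],
    [0,0,0],
    [0,0,0],
  ],
  twist=[-1,-1,0,0],
)

```text
time_s: 10.18
tcp_pos: [0.5976, -0.0014, 0.0718]
orientation: [-90.1, -0.1, -17.7]
ft_force: [-3.6, -1.4, 14.3]
width: 0.0111
```

```bash
python3 s.py
```

```text
{'time_s': np.float64(10.1833), 'tcp_pos': array([ 0.5976, -0.0014,  0.0718]), 'orientation': array([-9.00676e+01, -8.95000e-02, -1.76727e+01]), 'ft_force': array([-3.6413, -1.4236, 14.298 ]), 'moment': array([-0.3007,  0.9271, -0.061 ]), 'width': np.float64(0.0111)}
```

apply_moves(
  fingers=[255,255,255,255],
  dp=[
    [0,0,0],
    [0,0,0],
    [0,0,0],
    [0,0,0],
  ],
  twist=[-1,-1,0,0],
)

```text
time_s: 10.52
tcp_pos: [0.5976, -0.0015, 0.0718]
orientation: [-90.1, -0.1, -15.7]
ft_force: [-4.7, -1.4, 13.3]
width: 0.0105
```

```bash
python3 - <<'E'
from h import *
M=[];F=[]
for i in range(3):
    s=arm.sense();M.append(s["moment"]);F.append(s["ft_force"]);im=arm.read_camera("wrist")[:,:,::-1]
print(np.mean(M,0),np.mean(F,0),s["tcp_pos"],s["orientation"])
cv2.imwrite("pics/w4.png",im)
cv2.imwrite("pics/w4c.png",cv2.resize(im[120:270,170:380],None,fx=3.5,fy=3.5,interpolation=2))
E
```

```text
[-0.42329545  0.95848222 -0.16728343] [-4.11863743 -1.6858285  13.49550543] [ 0.59763989 -0.00146876  0.07178623] [-9.00791201e+01 -8.86920930e-02 -1.56861975e+01]
```

View pics/w4c.png

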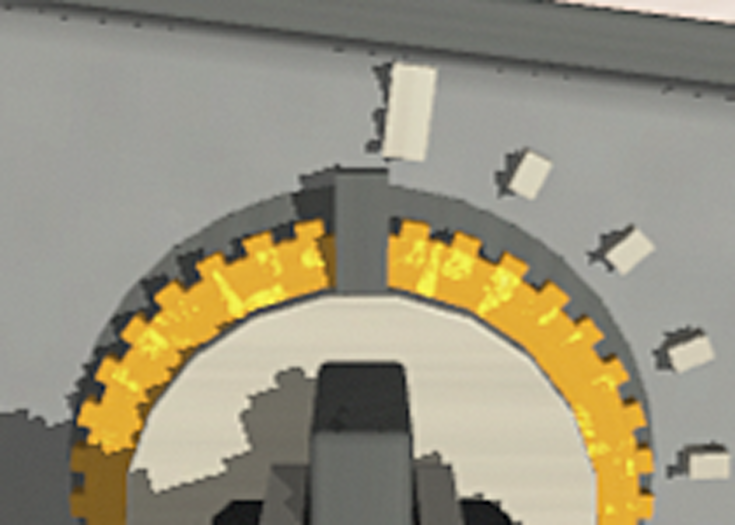

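The pointer (crop x≈361) stands about 6° anticlockwise past the zero bar (408,112). It is on the stop with a moment of about 0.17 N m. I'll hold briefly, then turn clockwise.

apply_moves(
  fingers=[255,255,255,255,255],
  dp=[
    [0,0,0],
    [0,0,0],
    [0,0,0],
    [0,0,0],
    [-0.04,0,-0.03],
  ],
  twist=[0,0,0,0,2],
)

```text
time_s: 11.08
tcp_pos: [0.5976, -0.0014, 0.0718]
orientation: [-90.0, -0.1, -17.6]
ft_force: [-0.2, 0.5, 9.8]
width: 0.011
```

apply_moves(
  fingers=[255,255,255,255,255],
  dp=[
    [0,0,0],
    [0,0,0],
    [0,0,0],
    [0,0,0],
    [0,0,0],
  ],
  twist=[3,3,3,3,3],
)

```text
time_s: 11.5
tcp_pos: [0.5978, -0.0011, 0.0718]
orientation: [-90.0, -0.1, -32.8]
ft_force: [0.1, 1.0, 12.9]
width: 0.011
```

apply_moves(
  fingers=[255,255,255,255,255],
  dp=[
    [0,0,0],
    [0,0,0],
    [0,0,0],
    [0,0,0],
    [0,0,0],
  ],
  twist=[3,3,3,3,3],
)

```text
time_s: 11.92
tcp_pos: [0.598, -0.0008, 0.0718]
orientation: [-89.9, -0.1, -47.8]
ft_force: [1.1, 4.0, 10.7]
width: 0.0109
```

apply_moves(
  fingers=[255,255,255,255,255],
  dp=[
    [-0.02,0.01,0.03],
    [0,0,0],
    [0,0,0],
    [0,0,0],
    [0,0,0],
  ],
  twist=[3,3,3,3,3],
)

```text
time_s: 12.33
tcp_pos: [0.5983, -0.0005, 0.0718]
orientation: [-89.8, -0.1, -62.8]
ft_force: [1.2, 3.4, 8.5]
width: 0.0107
```

apply_moves(
  fingers=[255,255,255,255,255],
  dp=[
    [-0.03,0.03,0.03],
    [0,0,0],
    [0,0,0],
    [0,0,0],
    [0,0,0],
  ],
  twist=[3,3,3,3,3],
)

```text
time_s: 12.75
tcp_pos: [0.5988, -0.0003, 0.0718]
orientation: [-89.8, -0.1, -77.8]
ft_force: [2.7, 2.8, 11.1]
width: 0.0106
```

apply_moves(
  fingers=[255,255,255,255,255],
  dp=[
    [-0.02,0.01,0.04],
    [0,0,0],
    [0,0,0],
    [0,0,0],
    [0,0,0],
  ],
  twist=[3,3,3,3,3],
)

```text
time_s: 13.17
tcp_pos: [0.5992, -0.0003, 0.0718]
orientation: [-89.7, -0.0, -92.8]
ft_force: [3.6, 1.4, 10.4]
width: 0.0106
```

apply_moves(
  fingers=[255,255,255,255,255],
  dp=[
    [-0.02,0.01,0.05],
    [0,0,0],
    [0,0,0],
    [0,0,0],
    [0,0,0],
  ],
  twist=[3,3,3,3,3],
)

```text
time_s: 13.58
tcp_pos: [0.5996, -0.0003, 0.0718]
orientation: [-89.7, -0.0, -107.8]
ft_force: [0.9, -1.2, 12.6]
width: 0.0107
```

apply_moves(
  fingers=[255,255,255,255,255],
  dp=[
    [0,0,0.02],
    [0,0,0],
    [0,0,0],
    [0,0,0],
    [0,0,0],
  ],
  twist=[3,3,3,3,3],
)

```text
time_s: 14.0
tcp_pos: [0.6, -0.0005, 0.0718]
orientation: [-89.7, 0.1, -122.8]
ft_force: [2.6, -0.9, 11.4]
width: 0.0106
```

```bash
python3 s.py
```

```text
{'time_s': np.float64(14.0), 'tcp_pos': array([ 6.00e-01, -5.00e-04,  7.18e-02]), 'orientation': array([-8.973160e+01,  6.760000e-02, -1.228211e+02]), 'ft_force': array([ 2.6244, -0.9012, 11.4136]), 'moment': array([-0.1382, -0.4911,  0.1214]), 'width': np.float64(0.0106)}
```

apply_moves(
  fingers=[255,255,255,255,255],
  dp=[
    [-0.02,0,0.03],
    [0,0,0],
    [0,0,0],
    [0,0,0],
    [0,0,0],
  ],
  twist=[3,3,3,3,2],
)

```text
time_s: 14.42
tcp_pos: [0.6004, -0.0008, 0.0718]
orientation: [-89.7, 0.1, -136.8]
ft_force: [3.1, -1.5, 12.4]
width: 0.0108
```

apply_moves(
  fingers=[255,255,255,255,255],
  dp=[
    [0,0,0],
    [0,0,0],
    [0,0,0],
    [0,0,0],
    [0,0,0],
  ],
  twist=[1.5,1.5,1.5,1.3,0],
)

```text
time_s: 14.83
tcp_pos: [0.6005, -0.0009, 0.0718]
orientation: [-89.7, 0.1, -142.6]
ft_force: [3.9, -2.5, 11.3]
width: 0.0109
```

```bash
python3 - <<'E'
from h import *
M=[];F=[]
for i in range(3):
    s=arm.sense();M.append(s["moment"]);F.append(s["ft_force"]);im=arm.read_camera("wrist")[:,:,::-1]
print(np.mean(M,0),np.mean(F,0),s["tcp_pos"],s["orientation"])
cv2.imwrite("pics/w5c.png",cv2.resize(im[120:270,170:380],None,fx=3.5,fy=3.5,interpolation=2))
E
```

```text
[-5.37866634e-01 -6.37333627e-01 -1.20413935e-04] [ 3.59416423 -2.46263858 11.19927205] [ 0.60049814 -0.00086099  0.07177089] [-8.97334826e+01  1.36978807e-01 -1.42488097e+02]
```

View pics/w5c.png

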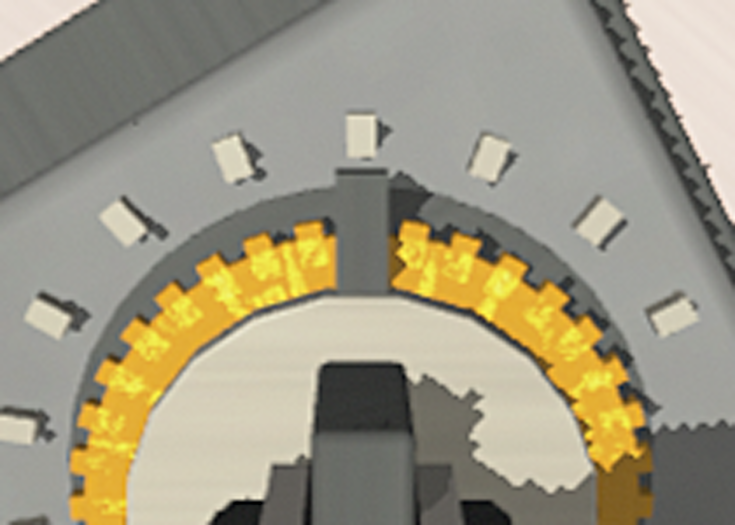

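The pointer (361,170) is exactly on a stud with three studs clockwise of it (7, 8 and 9), so it is on the sixth. The torque is about 0. I'll let it rise while pinched.

apply_moves(
  fingers=[255,255,255,255,255],
  dp=[
    [0,-0.1,0],
    [0,-0.15,0],
    [0,-0.15,0],
    [0,-0.15,0],
    [0,-0.1,0],
  ],
  twist=[0,0,0,0,0],
)

```text
time_s: 15.4
tcp_pos: [0.6004, -0.0008, 0.0776]
orientation: [-89.8, 0.1, -142.5]
ft_force: [5.4, -3.0, 3.7]
width: 0.0105
```

apply_moves(
  fingers=[255,255,255],
  dp=[
    [0,-0.05,0],
    [0,-0.05,0],
    [0,0,0],
  ],
  twist=[0,0,0],
)

```text
time_s: 15.65
tcp_pos: [0.6004, -0.0008, 0.0785]
orientation: [-89.8, 0.1, -142.5]
ft_force: [5.5, -2.4, 4.2]
width: 0.0111
```

```bash
python3 s.py
```

```text
{'time_s': np.float64(15.65), 'tcp_pos': array([ 0.6004, -0.0008,  0.0785]), 'orientation': array([-8.975580e+01,  1.263000e-01, -1.424843e+02]), 'ft_force': array([ 5.4786, -2.3883,  4.2082]), 'moment': array([-0.6703, -1.3161,  0.0252]), 'width': np.float64(0.0111)}
```

apply_moves(
  fingers=[255,255,255,255],
  dp=[
    [-0.03,-0.03,0.06],
    [0,-0.03,0],
    [0,-0.03,0],
    [0,0,0],
  ],
  twist=[0,0,0,0],
)

```text
time_s: 15.98
tcp_pos: [0.6004, -0.0008, 0.079]
orientation: [-89.8, 0.1, -142.5]
ft_force: [6.0, -3.2, 4.1]
width: 0.0108
```

```bash
python3 s.py
```

```text
{'time_s': np.float64(15.9833), 'tcp_pos': array([ 0.6004, -0.0008,  0.079 ]), 'orientation': array([-8.982250e+01,  8.600000e-02, -1.424764e+02]), 'ft_force': array([ 5.9706, -3.1915,  4.0841]), 'moment': array([-0.6012, -1.2367, -0.0213]), 'width': np.float64(0.0108)}
```

apply_moves(
  fingers=[200,150,80,0,0],
  dp=[
    [0,0,0],
    [0,0,0],
    [0,0,0],
    [0,0,0],
    [0,0,0],
  ],
  twist=[0,0,0,0,0],
)

```text
time_s: 16.4
tcp_pos: [0.5985, 0.0001, 0.0776]
orientation: [-90.0, -0.0, -142.4]
ft_force: [-0.1, 0.3, 0.4]
width: 0.066
```

apply_moves(
  fingers=[0,0,0,0,0],
  dp=[
    [0,0,0],
    [0,0,0],
    [0,-0.5,0],
    [0,-1.5,0],
    [0,-2.5,0],
  ],
  twist=[0,0,0,0,0],
)

```text
time_s: 16.82
tcp_pos: [0.5973, 0.0004, 0.1214]
orientation: [-90.2, -0.2, -142.4]
ft_force: [0.4, 0.1, 0.1]
width: 0.0855
```

apply_moves(
  fingers=[0,0,0,0,0],
  dp=[
    [0,-3,0],
    [0,-2,0],
    [0,0,0],
    [0,0,0],
    [0,0,0],
  ],
  twist=[0,0,0,0,0],
)

```text
time_s: 17.23
tcp_pos: [0.5988, 0.0001, 0.1727]
orientation: [-90.0, -0.0, -142.4]
ft_force: [-0.5, -0.0, -0.6]
width: 0.0859
```

```bash
python3 s.py; python3 - <<'E'
from h import *
im=arm.read_camera("wrist")[:,:,::-1]
cv2.imwrite("pics/w6c.png",im)
P=arm.camera_params("wrist")
h=np.radians(-22.5); d=h+np.pi-np.radians(120)
for z in(.067,): print(proj("wrist",[[.599,-.001,z],[.599+.05*np.cos(d),-.001+.05*np.sin(d),z]],P))
E
```

```text
{'time_s': np.float64(17.2333), 'tcp_pos': array([5.988e-01, 1.000e-04, 1.727e-01]), 'orientation': array([-9.001950e+01, -2.410000e-02, -1.424486e+02]), 'ft_force': array([-0.5093, -0.0177, -0.5573]), 'moment': array([ 0.0013,  0.0292, -0.1023]), 'width': np.float64(0.0859)}
[[275.49111374 211.12172239]
 [275.72800785 147.77630883]]
```

View pics/w6c.png

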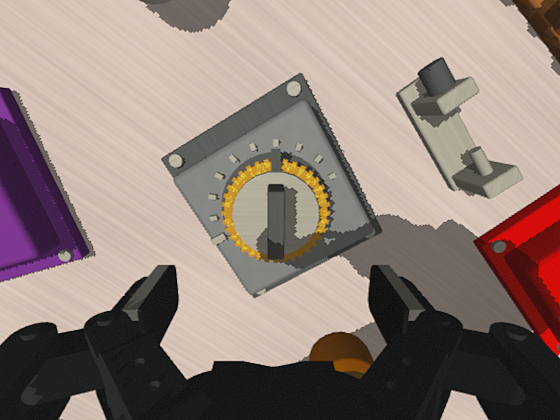

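The pointer (276,155) stands on the sixth stud, with 7 to 9 to its right at (299,147), (318,159) and (332,177). A quick numeric height check comes before handing in.

```bash
python3 - <<'E'
from h import *
a=cv2.imread("pics/side0.png"); b=arm.read_camera("side")[:,:,::-1].copy(); cv2.imwrite("pics/side1.png",b)
def e(t):
    hsv=cv2.cvtColor(t,cv2.COLOR_BGR2HSV); m=cv2.inRange(hsv,(13,90,60),(35,255,255));m2=0*m;m2[200:250,240:300]=m[200:250,240:300]
    p=np.argwhere(m2)[:,::-1].astype(np.int32); return cv2.fitEllipse(cv2.convexHull(p)),p.min(0),p.max(0)
print(e(a),e(b))
print(proj("side",[[.599,-.001,.067],[.599,-.001,.064]]))
c=np.hstack([cv2.resize(i[190:290,210:320],(396,360),interpolation=2) for i in(a,b)]); cv2.imwrite("pics/cmp.png",c)
E
```

```text
(((266.509521484375, 224.49395751953125), (27.095870971679688, 39.313865661621094), 89.13611602783203), array([247, 213], dtype=int32), array([286, 238], dtype=int32)) (((266.5401306152344, 224.6050262451172), (27.00773811340332, 39.43669509887695), 89.636962890625), array([247, 214], dtype=int32), array([286, 238], dtype=int32))
[[266.4786402  224.56363848]
 [266.50690655 225.57405145]]
```

View pics/cmp.png

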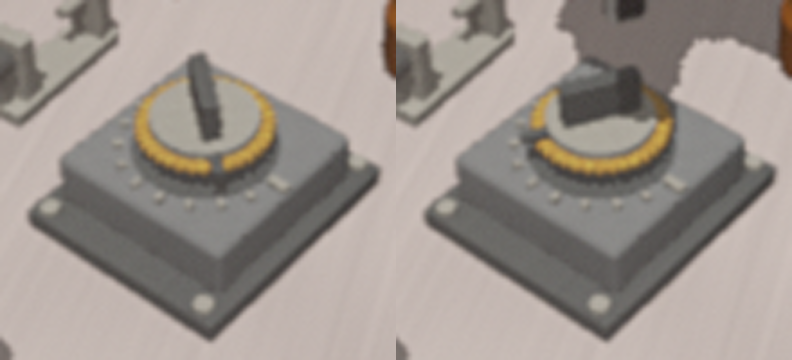

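The wheel sits at the same height as at the start (ellipse centre 224.6 against 224.5 px). The gauge and jar look unmoved in this crop, and nothing touches the knob.

```bash
python3 -c "
from bench import arm
print(arm.sign_off())"
```

```text
the job is handed in; nothing more can be done
None
```

I set the grey head's wheel to its sixth division and handed the job in at about 17 s of the 72 s allowed; `sign_off` gave no verdict.

- **What I did:** I pinched the wing and pressed slowly to the bottom, 8 mm down at about 14 N. From division 2 I turned it anticlockwise on to the zero stop and held it there about 0.5 s. I then turned it clockwise six clicks, let it rise while still pinched, released it and drew the fingers clear.
- **Forces:** The highest downward force I read was 15.8 N. At the zero stop the moment was about 0.17 N m. Both are wrist readings at the end of each move; the force on the collar itself is not measured.
- **Last checks:** The pointer stood on the sixth stud, with the seventh, eighth and ninth beyond it. The wheel was back at its starting height to about 0.1 pixel, or roughly 0.3 mm. The wrist force was about 0. The gauge and jar, as far as they show in the side crop, stood where they were. The cup was not checked at the end, but the fingers worked only at the knob, about 0.2 m from it.
- **Disagreements:** The top and wrist cameras differed by about 4 mm along the wing. The fingers' own position in the picture favoured the wrist camera. Sideways forces of up to about 7 N remained while turning and were only partly trimmed out.

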